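Complete the field-tool tray and draw it out one hole on its locking rail

TASK

Lay the dust brush flat in the empty brush-shaped compartment of the tool tray, bristles in the wide end, and let go of it. Then pull up the tray's spring-loaded lock plunger by its knob, slide the tray towards the robot to the very next hole of the index bar and let the pin go fully home there. Finish while still gripping the knob, the pin held fully home in that hole; leave the lens and the streak plate in their compartments and the other things on the worktop undisturbed.

Things in the scene. Friction and masses are not known exactly. Their poses are not given: they have to be found in the camera images.
- brush: loose flat dusting brush, wooden handle, 175 mm long, about 50 g, flat on the worktop at the robot's right. Origin at the middle of its underside; y axis along the handle, bristles at -y. Bristle part 36 mm wide, 11 mm thick, y = -88 to -22 mm; handle 22 mm wide, 10 mm thick, y = -22 to +88 mm. Good to grip across the handle at the origin
- bristle_end (a point): end of the bristles on the brush's axis, 88 mm along -y from the brush's origin, 5 mm above its underside
- base: fixed grey plate of the tray rail, 320 x 172 x 8 mm, at the robot's left, turned up to 0.25 rad. Origin on the worktop; x along the rail away from the robot, z up. At its right (y = -75 mm) an aluminium index bar, 24 mm wide, top at z = 30 mm, with 12 mm holes at x = +60, 0, -60 mm. The pin starts in the farthest (+60); the one at 0 is next; travel ends just past -60
- next_hole (a point): mouth of the hole the pin must end in (the middle one of three), on the top of the index bar; fixed to the base
- brush_pocket (a point): middle of the empty compartment's floor in the sliding tray (floor 26 mm above the worktop, ribs 7 mm high). Axes as base. The brush's origin belongs here, bristles to +x (brush y axis along -x). Wide bristle end, 43 mm between ribs, at x = +45 to +93 mm; narrow handle end, 30 mm, at x = -45 to -93 mm; no side ribs between, for the fingers. Moves with the tray
- tray_slide (a joint): travel of the tray along its rail, m: 0 in the start hole, 0.060 in the next hole, growing as the tray comes towards the robot along the base's -x axis; friction about 1.5 N; about 2 mm of play while the pin is home
- knob (a point): grip point on the axis of the black round plunger knob at the tray's right side: 28 mm across, upright sides from 13 mm below to 13 mm above this point, top 17 mm above. It is 76 mm above the worktop with the pin home; below it a collar ends 20 mm and a bracket 26 mm lower than this point. Moves with tray and pin
- pin_lift (a joint): height of the plunger above fully home, m: 0 = pin fully home in a hole, 0.012 = pin tip level with the top of the index bar (above this the tray is free to slide), 0.022 = stop. A spring presses it down with 3 N when home to 6.5 N at the stop; let down over a hole it goes home, between holes it rests on the bar
- plunger: the plunger: black knob, stem and 8 mm pin in one piece; its origin is on the knob's axis at the level of the worktop when the pin is home
- streak_plate: unglazed pale tile, 48 x 64 x 8 mm, loose in the tray's far right compartment, to stay there; origin at the middle of its underside
- plate_pocket (a point): middle of the floor of the streak plate's compartment (70 x 54 mm), moves with the tray
- lens: brass hand lens, 27 x 70 x 10 mm, loose in the tray's near right compartment, to stay there; origin at the middle of its underside
- lens_pocket (a point): middle of the floor of the lens's compartment (76 x 34 mm), moves with the tray
- strata_block: bystander: brown layered wooden block 95 x 55 x 45 mm, near the robot on its right; origin at the middle of its underside
- coral: bystander: pale horn-shaped fossil 42 mm wide and 66 mm tall, standing on the way from brush to tray. (Wall cabinets hang 0.48 m above the worktop from about 0.58 m ahead of the robot on: carry the brush over on the near side.)
- granite: bystander: rounded cobble 69 x 104 x 67 mm at the far left
- hematite: bystander: dark lump 59 x 75 x 48 mm beyond the brush

How it is judged:
On the way, in this order (a step that is already met when the one before it is completed fails the run):
1. the brush lies flat in its compartment, bristles in the wide end, and is let go, the tray still in its start hole (x of brush in the frame of brush_pocket between -0.008 and 0.008 m and y of brush in the frame of brush_pocket between -0.008 and 0.008 m and z of brush in the frame of brush_pocket between -0.004 and 0.004 m and x of bristle_end in the frame of brush_pocket above 0.07 m and angle between brush's own z axis and vertical below 0.08 rad and angle between the y axis of brush and the x axis of brush_pocket, either way round below 0.1 rad and contact force between the fingers and brush below 0.2 N and value of joint tray_slide below 0.005 m and value of joint pin_lift below 0.003 m), for 0.2 s.
2. the gripped plunger is pulled clear of the start hole (value of joint pin_lift above 0.012 m and value of joint tray_slide below 0.02 m and contact force between the fingers and plunger above 3 N), for 0.05 s.
3. the pin is fully home in the next hole (value of joint tray_slide between 0.0555 and 0.0645 m and value of joint pin_lift below 0.003 m), for 0.2 s.
At the end, for the whole second after the job is handed in: Ends holding: fingers grip the knob (over 3 N), pin_lift under 3 mm, tray_slide 55.5 to 64.5 mm, at rest; brush flat and released in its compartment (8 mm, 4 mm off the floor, 0.1 rad, bristles far); plate and lens within 12 mm of their compartments' middles (all of step 3 and x of brush in the frame of brush_pocket between -0.008 and 0.008 m and y of brush in the frame of brush_pocket between -0.008 and 0.008 m and z of brush in the frame of brush_pocket between -0.004 and 0.004 m and x of bristle_end in the frame of brush_pocket above 0.07 m and angle between brush's own z axis and vertical below 0.08 rad and angle between the y axis of brush and the x axis of brush_pocket, either way round below 0.1 rad and contact force between the fingers and brush below 0.2 N and x of streak_plate in the frame of plate_pocket between -0.012 and 0.012 m and y of streak_plate in the frame of plate_pocket between -0.012 and 0.012 m and z of streak_plate in the frame of plate_pocket between -0.004 and 0.006 m and x of lens in the frame of lens_pocket between -0.012 and 0.012 m and y of lens in the frame of lens_pocket between -0.012 and 0.012 m and z of lens in the frame of lens_pocket between -0.004 and 0.006 m and contact force between the fingers and plunger above 3 N and velocity of joint tray_slide between -0.01 and 0.01 m/s); the arm keeps its last pose, push and grip.
It fails at once if a bystander is moved by more than 25 mm (distance of any of strata_block, coral, granite, hematite from where it was at the start of the episode above 0.025 m).
It fails at once if the streak plate or the lens leaves its compartment (not ((x of streak_plate in the frame of plate_pocket between -0.012 and 0.012 m and y of streak_plate in the frame of plate_pocket between -0.012 and 0.012 m and z of streak_plate in the frame of plate_pocket between -0.004 and 0.006 m and x of lens in the frame of lens_pocket between -0.012 and 0.012 m and y of lens in the frame of lens_pocket between -0.012 and 0.012 m and z of lens in the frame of lens_pocket between -0.004 and 0.006 m))).
It also fails if it takes over 45 s, if anything falls off the work surface, if the arm or the gripper's body presses on something with over 40 N, if the wrist force passes 120 N, or if a joint passes its speed limit or range.

ROBOT

A 7-joint arm with a two-finger parallel gripper is mounted at the origin on a cart in front of the work surface, level with it; the furniture and walls round the work are solid. World frame = base frame: x ahead of the robot, y to its left, z up, the work surface at z = 0. Lengths are in m, angles in rad, forces in N, time in s.
With the tool pointing down it reaches from about 0.4 to 0.85 m from the base axis. Payload 4.5 kg.
Tool frame: the origin (TCP) lies at the very end of the fingers, on their centre line; the grasp point (between the pads) lies 19 mm behind it; z points along the fingers, y is the line along which they close (so a half turn about z gives the same grasp; the last joint's range is limited). The gripper opens to 88 mm and grips with 3 to 60 N. Pads are 18 mm wide; open, the fingers measure 123 mm over their backs; the gripper's body (75 mm by 187 mm) begins 45 mm behind the grasp point.
Start: joints at [1.154, 0.689, -0.195, 1.565, 0.157, 0.902, -0.215], TCP at [0.272, -0.563, 0.239] pointing down, gripper open.
Joint ranges: [-3.01, 3.01], [-0.46, 2.08], [-1.47, 1.51], [0.13, 2.56], [-1, 4.14], [0.04, 2.09], [-2.66, 2.66]. Speed limits (rad/s): [2.57, 2.57, 3.14, 3.14, 3.14, 3.14, 3.14].

INTERFACE

Orientations are given as a unit quaternion [x, y, z, w].
In Python, from plant import r, eyes, nets gives the robot as it stands.
- The arm moves only by the shell command python3 -m pendant 'ROWS' [FORCE]. ROWS is JSON, a list of rows, each an object of numbers: "claw": the opening, from 0 (shut) to 1 (fully open); "dx", "dy", "dz": the shift along the world's x, y, z in mm; "twist": the turn about the world's z in rad. In form: [{"claw": .., "dx": .., "dy": .., "dz": .., "twist": ..}, ...]. A call has 1 to 8 rows; each row is the pose to reach, as a shift and turn from the pose commanded when the call began; what a row does not reach only later rows make up. A row lasts 1/10 s, in which the tool goes at most 50 mm and 8.59 degrees, less where a joint would pass 70% of its speed; a pose out of reach is approached as far as the arm can. A call with a gripper value outside its range is refused whole. The fingers move at their own pace and stop on an object; FORCE is the grip in N (left out, the last holds). Time passes only in rows, so rows that repeat a pose let the fingers close. It gives the time, the measured TCP pose, the force, the opening and the grip force at its end, in the units of the state.
- r.get_state(): the state, without advancing time (a new reading comes with each control period).
- eyes.snapshot(name): name is "scene" or "side" or "wrist"; returns (picture, depth): 400x640x3 uint8, blue, green, red; 400x640 float32, m along the optical axis (not along the pixel's ray), 0 where there is no reading.
- eyes.camera_info(name): a dict with "K" (3x3 intrinsics, pixels), "D" ([k1, k2, p1, p2, k3] as OpenCV has them; the pictures are not rectified), "world_to_cam" (4x4, takes a point from world to camera coordinates); the wrist camera has in their place "T_tool_cam" (4x4, takes a point from camera to tool coordinates, whose origin is the TCP and whose axes are the flange's). Camera axes: x right, y down, z forward; pixel columns grow to the right and rows downward; lengths in m; the calibration is good to about 2 mm. A picture is of the moment at which its call begins: read the wrist's pose just before it. camera_info takes no time and is no camera call.
- r.finish_job(): hands the job in; it is judged then, once.
Trained networks look in the newest picture that a camera, given by its name, has taken for a name from the list of things; names that differ only in an ending like _2 or _b are one class to them, and where a whole thing is asked for, a point or a joint stands for the part that bears it (a point fixed in the world has none). Each returns a list of dicts, best first, with "confidence" (0 to 1); they miss things now and then, are a little off and sometimes report something else, mostly with a low value. They report only what shows in the picture. A call takes as long as a camera call.
- nets.spot_in(camera, query): "box" ([left, top, width, height] as shares, 0 to 1, of the picture: columns of its width, rows of its height, round what is visible of it).
- nets.place_of(camera, query): "position" ([column, row] as shares, 0 to 1, of the picture: columns of its width, rows of its height: a listed point, or the origin of a listed thing).
The state is a dict: "clock": time; "q": joint angles; "qd": joint speeds; "joint_torque": joint torques, N m; "tool_pos": TCP position; "eef_rot": TCP orientation; "contact_force": force on the tool from outside, world axes, zero at the start; "moment": the same for the moment, N m; "opening": opening from 0.0 (shut) to 1.0 (fully open); "finger_force": force on a finger pad.
Only numpy, scipy, OpenCV 4.12 (cv2) and the standard library are available. Lean on these libraries where they do the work, as an engineer would, in place of code of your own. Each camera call takes 0.05 s, during which the arm holds its last target. There are 200 camera calls.

## Working session

There is one attempt and no reset: what is moved stays moved. The work goes in short steps, Python scripts to look and compute and a shell command to move; the robot and the scene stay as the last step left them, time stands still between calls to the robot, and variables do not carry over. Pictures are saved under pics/ and viewed, at most 10 in all, crops included, and the job is handed in when it is done.

```bash
ls; mkdir -p pics; cat > h.py <<'E'
import numpy as np, cv2
from plant import r, eyes, nets
from scipy.spatial.transform import Rotation as R
def w2c(cam, st=None):
    i=eyes.camera_info(cam)
    if 'world_to_cam' in i: return i,np.array(i['world_to_cam'])
    st=st or r.get_state(); T=np.eye(4); T[:3,:3]=R.from_quat(st['eef_rot']).as_matrix(); T[:3,3]=st['tool_pos']
    return i,np.linalg.inv(T@np.array(i['T_tool_cam']))
def ray(cam,uv,st=None):
    i,M=w2c(cam,st); p=cv2.undistortPoints(np.array(uv,float).reshape(-1,1,2),np.array(i['K']),np.array(i['D'],float)).reshape(-1,2)
    d=np.c_[p,np.ones(len(p))]; C=np.linalg.inv(M); return C[:3,3], d@C[:3,:3].T
def atz(cam,uv,z,st=None):
    o,d=ray(cam,uv,st); return o+d*((z-o[2])/d[:,2])[:,None]
def atdepth(cam,uv,dep,st=None):
    o,d=ray(cam,uv,st); return o+d*np.asarray(dep)[:,None]
def cloud(cam,dep,st=None):
    v,u=np.nonzero(dep>0); return np.c_[u,v],atdepth(cam,np.c_[u,v],dep[v,u],st)
E
cat > look.py <<'E'
from h import *
for c in ['scene','side']:
    p,d=eyes.snapshot(c); cv2.imwrite(f'pics/{c}1.png',p); np.savez(f'{c}1.npz',p=p,d=d)
    for q,z in [('brush',0.0),('bristle_end',.005),('brush_pocket',.026),('next_hole',.03),('knob',.076),('plate_pocket',.026),('lens_pocket',.026),('coral',0),('strata_block',0),('base',0)]:
        for x in nets.place_of(c,q)[:2]:
            uv=np.array(x['position'])*[640,400]
            print(c,q,round(x['confidence'],2),uv.round(),atz(c,uv,z)[0].round(3))
print(r.get_state())
E
python3 look.py
```

```text
pics
scene brush 0.81 [410. 182.] [ 0.445 -0.205  0.   ]
scene bristle_end 0.57 [400. 165.] [ 0.538 -0.247  0.005]
scene brush_pocket 0.93 [266. 236.] [0.502 0.377 0.026]
scene brush_pocket 0.27 [195. 294.] [0.43  0.647 0.026]
scene next_hole 0.87 [308. 227.] [0.451 0.251 0.03 ]
scene knob 0.43 [297. 208.] [0.505 0.256 0.076]
scene plate_pocket 0.56 [271. 218.] [0.565 0.319 0.026]
scene plate_pocket 0.5 [312. 226.] [0.45  0.236 0.026]
scene lens_pocket 0.92 [295. 236.] [0.447 0.303 0.026]
scene coral 0.42 [351. 198.] [0.508 0.024 0.   ]
scene strata_block 0.67 [453. 191.] [ 0.311 -0.286  0.   ]
scene base 0.92 [292. 242.] [0.453 0.314 0.   ]
side brush 0.48 [328. 284.] [ 0.451 -0.214  0.   ]
side brush_pocket 0.61 [311. 209.] [0.438 0.233 0.026]
side next_hole 0.89 [312. 209.] [0.442 0.229 0.03 ]
side knob 0.52 [334. 195.] [0.528 0.245 0.076]
side lens_pocket 0.86 [311. 203.] [0.444 0.281 0.026]
side coral 0.55 [341. 246.] [ 0.522 -0.     0.   ]
{'clock': 1.1, 'q': array([ 1.15379553,  0.6890776 , -0.19459858,  1.56528191,  0.15726862,
        0.90249115, -0.21511203]), 'qd': array([-6.40652720e-04,  2.92857515e-05, -1.31153057e-03, -5.74019047e-04,
       -9.22401169e-05,  7.95607776e-04, -1.26341896e-03]), 'joint_torque': array([ 2.16722998e-05, -5.27494419e+01, -1.26690768e+00, -1.53743201e+01,
       -5.19803131e-02, -6.70619265e-04, -1.44391123e-05]), 'tool_pos': array([ 0.27235008, -0.56257936,  0.2387615 ]), 'eef_rot': array([9.74706085e-01, 2.23490590e-01, 3.18345102e-05, 5.38541373e-05]), 'contact_force': array([-0.2060994 , -0.07843599, -0.6167792 ]), 'moment': array([-0.05139073,  0.04773197,  0.00456144]), 'finger_force': 0.0, 'opening': 0.999301684948692}
```

```bash
python3 -c "
import cv2
a=cv2.imread('pics/scene1.png')[120:320,160:500];b=cv2.imread('pics/side1.png')[150:310,230:430]
cv2.imwrite('pics/a.png',cv2.vconcat([cv2.resize(a,(600,353),interpolation=2),cv2.resize(b,(600,480),interpolation=2)[100:340]]))"
```

```text
(no output)
```

View pics/a.png

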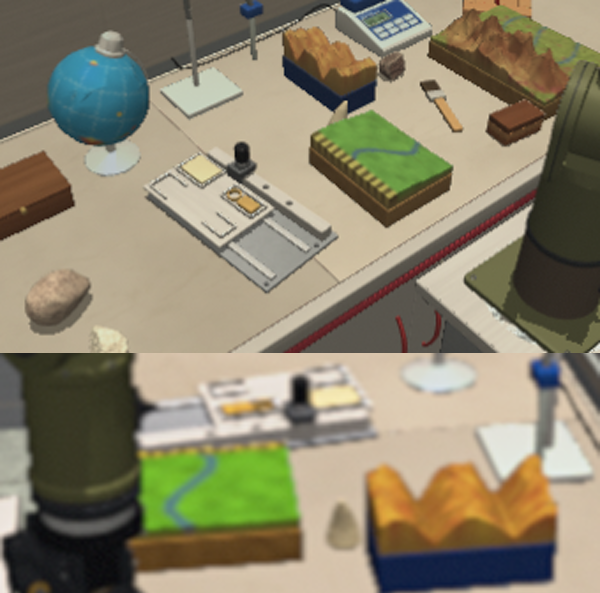

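```bash
python3 - <<'E'
from h import *
H=np.full((30,50),-1.)
for c in ['scene','side']:
    d=np.load(c+'1.npz')['d']; uv,P=cloud(c,d)
    if c=='side': P=P[(P[:,2]<.3)&(uv[:,0]>270)]
    i=((P[:,0]-.2)/.02).astype(int); j=((P[:,1]+.45)/.02).astype(int)
    m=(i>=0)&(i<30)&(j>=0)&(j<50)&(P[:,2]<.6)
    if c=='scene': m&=(uv[:,0]<460)
    np.maximum.at(H,(i[m],j[m]),P[m,2])
print('y from -.45; cm heights')
for i in range(30): print('%.2f '%(.2+.02*i)+''.join('%3d'%round(h*100) if h>-1 else '  .' for h in H[i]))
E
```

```text
y from -.45; cm heights
0.20   .  .  .  .  .  .  .  .  .  .  .  .  1  1  0  1  0  1  1  1  1  1  1  1  1  1  1  1  1  1  1  1  1  1  1  1  1  1  1  1  1  1  1  1  1  1  0  1  1  0
0.22   .  .  .  .  .  .  .  .  .-13-13  0  1  0  1  0  1  0  1  1  0  0  0  1  1  1  1  1  0  1  1  0  0  0  0  1  1  1  1  1  0  1  1  0  0  1  0  1  0  0
0.24   .  .  .  .  .  .  .  .  .  0  0  1  1  1  0  0  1  0  1  0  1  5  4  7  4  4  5  4  6  0  1  1  1  1  0  0  0  0  1  1  1  1  0  0  0  1  1  1  0  0
0.26   0  0  0  0  0  0  0  .  2  5  5  1  1  1  0  0  1  0  1  0  6  7  7  7  8  8  8  8  8  1  1  1  1  0  1  0  1  1  1  1  1  1  1  0  1  1  1  1  0  0
0.28   6  7  6  0  0  0  .  .  5  5  5  5  1  1  0  0  0  0  0  0  6  7  7  7  8  8  8  8  8  1  0  1  1  1  1  2  1  1  1  2  2  1  1  1  1  1  1  1  1  0
0.30   6  8 10 10  8  .  4  5  5  5  5  5  0  1  0  0  1  1  0  0  6  7  7  7  7  8  8  8  8  0  1  1  3  4  3  2  2  1  1  2  2  1  1  1  1  1  1  1  1  1
0.32   7  9 11 11  .  6  6  5  5  5  5  5  0  0  0  0  0  1  0  0  7  7  7  7  7  8  8  8  8  1  1  1  3  3  3  2  2  1  1  2  2  1  0  1  1
[... 2903 characters left out ...]
1  1  0 50 50 50 50 50 50 50 50 50 50 50 50 50 50 27 25 24 24 23 22 20  6  6
0.72   0  0  5  5 51 54 50 50 50 50 50 50 50 50 50 50  9 10 11 11 11 12  1  1  1  1  2 50 50 50 50 50 50 50 50 50 50 50 50 50 50 27 25 25 24 24 22 20  6  6
0.74   0  0  5  6 52 54 50 50 50 50 50 50 50 50 50 50 10 10 11 11 12 12  1 19 20 20 50 50 50 50 50 50 50 50 50 50 50 50 50 50 26 26 24 24 24 23 22 20  6  6
0.76   0  0  9 10 51 54 50 50 50 50 50 50 50 50 50  0  0  0  0  0  0  1  0 19 24 50 50 50 50 50 50 50 50 50 50 50 50 50 50 50 22 23 24 23 23 23 21 18  6  6
0.78   1  0 10 10 51 53 50 50 50 50 50 50 50 50  0  0  0  0  0  0  0  1  1 19 50 50 50 50 50 50 50 50 50 50 50 50 50 50 50 19 18  9  0 22 22 21  1  1  0  .
```

```bash
python3 -m pendant '[{"claw":1,"dx":20,"dy":50},{"claw":1,"dx":40,"dy":100},{"claw":1,"dx":60,"dy":150},{"claw":1,"dx":80,"dy":200},{"claw":1,"dx":100,"dy":250},{"claw":1,"dx":110,"dy":300},{"claw":1,"dx":120,"dy":345},{"claw":1,"dx":120,"dy":345}]' 20
```

```text
validation failed for argument at $[0]...
```

```bash
python3 -m pendant '[{"claw":1,"dx":20,"dy":50,"dz":0,"twist":0},{"claw":1,"dx":40,"dy":100,"dz":0,"twist":0},{"claw":1,"dx":60,"dy":150,"dz":0,"twist":0},{"claw":1,"dx":80,"dy":200,"dz":0,"twist":0},{"claw":1,"dx":100,"dy":250,"dz":0,"twist":0},{"claw":1,"dx":110,"dy":300,"dz":0,"twist":0},{"claw":1,"dx":120,"dy":345,"dz":0,"twist":0},{"claw":1,"dx":120,"dy":345,"dz":0,"twist":0}]' 20
cat > wl.py <<'E'
from h import *
import sys
n=sys.argv[1]; qs=sys.argv[2:]
st=r.get_state(); p,d=eyes.snapshot('wrist'); cv2.imwrite(f'pics/{n}.png',p); np.savez(n+'.npz',p=p,d=d,st=np.array(st,object))
Z=dict(brush=0,bristle_end=.005,brush_pocket=.026,next_hole=.03,knob=.076,lens_pocket=.026,plate_pocket=.026,base=0,plunger=0)
print('tcp',st['tool_pos'].round(4),'yaw of tool y',(lambda v:np.arctan2(v[1],v[0]))(R.from_quat(st['eef_rot']).as_matrix()[:,1]).round(4),st['clock'])
for q in qs:
    for x in nets.place_of('wrist',q)[:2]:
        uv=np.array(x['position'])*[640,400]; print(q,round(x['confidence'],2),uv.round(),atz('wrist',uv,Z[q],st)[0].round(4))
E
python3 wl.py w1 brush bristle_end
```

```text
clock: 1.9
tool_pos: [0.3937, -0.2121, 0.239]
eef_rot: [0.974, 0.227, 0.001, -0.001]
contact_force: [0.6, 0.1, 0.1]
opening: 0.999
finger_force: 0.0
tcp [ 0.3937 -0.2121  0.239 ] yaw of tool y -1.1121 1.9
brush 0.89 [339. 136.] [ 0.4495 -0.2138  0.    ]
bristle_end 0.76 [398.  86.] [ 0.5339 -0.2512  0.005 ]
bristle_end 0.57 [405.  16.] [ 0.6036 -0.2199  0.005 ]
```

```bash
python3 - <<'E'
from h import *
f=np.load('w1.npz',allow_pickle=True); st=f['st'].item()
uv,P=cloud('wrist',f['d'],st)
m=(np.abs(P[:,0]-.46)<.11)&(np.abs(P[:,1]+.22)<.08)
Q=P[m&(P[:,2]>.006)&(P[:,2]<.016)]
print(np.median(P[m&(P[:,2]<.005),2]),len(Q))
lab=cv2.minAreaRect(Q[:,:2].astype(np.float32)*1000); print(lab)
c=Q[:,:2].mean(0);w,v=np.linalg.eigh(np.cov(Q[:,:2].T));a=v[:,1]*np.sign(v[0,1]);t=(Q[:,:2]-c)@a;s=(Q[:,:2]-c)@[-a[1],a[0]]
print(c,np.arctan2(a[1],a[0]),np.percentile(t,[0,1,99,100]),np.percentile(s,[0,1,99,100]),np.median(Q[:,2]))
b=np.percentile(t,[.5,99.5]).mean(); print('mid',c+a*b)
k=(t<t.max()-.09); print('handle s mid',np.percentile(s[k],[2,98]).mean())
E
```

```text
0.00031330710193933076 3067
((449.213134765625, -213.12322998046875), (36.02490997314453, 173.16207885742188), 65.98616790771484)
[ 0.4611687  -0.21817592] -0.42414284011304526 [-0.09953826 -0.0965228   0.07203325  0.07355688] [-0.01820514 -0.01709424  0.01670823  0.01784571] 0.010358995011850669
mid [ 0.44961928 -0.21296077]
handle s mid -0.0001918852934211018
```

View pics/w1.png

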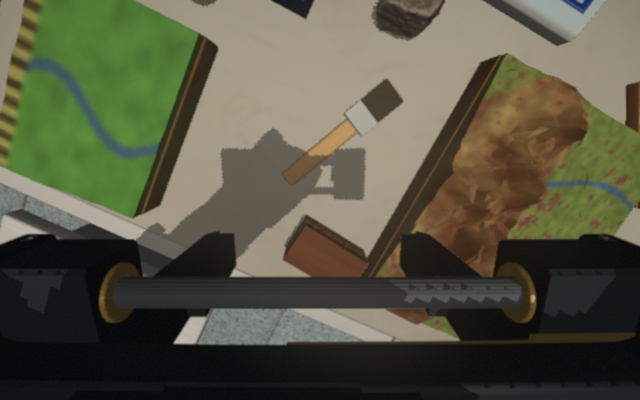

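```bash
python3 - <<'E'
from h import *
f=np.load('w1.npz',allow_pickle=True); st=f['st'].item()
uv,P=cloud('wrist',f['d'],st)
P=P[(P[:,2]>.055)&(uv[:,1]<225)&(P[:,2]<.2)]
S=[]
for c in ['scene','side']:
    u,X=cloud(c,np.load(c+'1.npz')['d']); k=(X[:,2]>.055)&(X[:,2]<.2)&(X[:,1]<-.2)&(X[:,0]>.24)&(X[:,0]<.6)&(u[:,0]<480);S.append(X[k])
P=np.vstack([P]+S)
for off in (0,-.02,-.03):
  for yaw in (-.42,-.32,-.52):
    a=np.array([np.cos(-.42),np.sin(-.42)]);C=np.array([.449,-.213])+a*off
    ax=np.array([np.cos(yaw),np.sin(yaw)]);n=np.array([-ax[1],ax[0]])
    t=(P[:,:2]-C)@ax;s=(P[:,:2]-C)@n
    o=[]
    for sg in(1,-1):
        k=(np.abs(t)<.042)&(s*sg>0); q=P[k]; o.append(((s[k]*sg).min().round(3),) if k.any() else None)
    print(off,yaw,o)
E
```

```text
0 -0.42 [None, (np.float64(0.1),)]
0 -0.32 [(np.float64(0.171),), (np.float64(0.102),)]
0 -0.52 [(np.float64(0.133),), (np.float64(0.101),)]
-0.02 -0.42 [(np.float64(0.164),), (np.float64(0.108),)]
-0.02 -0.32 [(np.float64(0.162),), (np.float64(0.109),)]
-0.02 -0.52 [None, (np.float64(0.112),)]
-0.03 -0.42 [(np.float64(0.16),), (np.float64(0.115),)]
-0.03 -0.32 [(np.float64(0.158),), (np.float64(0.113),)]
-0.03 -0.52 [(np.float64(0.164),), (np.float64(0.115),)]
```

```bash
python3 -m pendant '[{"claw":1,"dx":20,"dy":5,"dz":0,"twist":-0.145},{"claw":1,"dx":40,"dy":11,"dz":-20,"twist":-0.29},{"claw":1,"dx":51,"dy":11,"dz":-50,"twist":-0.435},{"claw":1,"dx":51,"dy":11,"dz":-70,"twist":-0.58},{"claw":1,"dx":51,"dy":11,"dz":-90,"twist":-0.725},{"claw":1,"dx":51,"dy":11,"dz":-100,"twist":-0.87},{"claw":1,"dx":51,"dy":11,"dz":-110,"twist":-0.87},{"claw":1,"dx":51,"dy":11,"dz":-110,"twist":-0.87}]'; python3 wl.py w2 brush bristle_end
```

```text
clock: 2.85
tool_pos: [0.4425, -0.2078, 0.1277]
eef_rot: [0.978, -0.207, -0.001, 0.0]
contact_force: [-0.2, -0.4, 0.2]
opening: 0.999
finger_force: 0.0
tcp [ 0.4425 -0.2078  0.1277] yaw of tool y -1.9886 2.85
brush 0.56 [320. 184.] [ 0.45   -0.2134  0.    ]
bristle_end 0.97 [321.  84.] [ 0.5303 -0.2495  0.005 ]
```

```bash
python3 -m pendant '[{"claw":1,"dx":0,"dy":0,"dz":-40,"twist":0},{"claw":1,"dx":0,"dy":0,"dz":-75,"twist":0},{"claw":1,"dx":0,"dy":0,"dz":-105,"twist":0},{"claw":1,"dx":0,"dy":0,"dz":-120,"twist":0},{"claw":1,"dx":0,"dy":0,"dz":-126,"twist":0},{"claw":1,"dx":0,"dy":0,"dz":-126,"twist":0},{"claw":0.5,"dx":0,"dy":0,"dz":-126,"twist":0},{"claw":0.2,"dx":0,"dy":0,"dz":-126,"twist":0}]' 15; python3 -m pendant '[{"claw":0,"dx":0,"dy":0,"dz":0,"twist":0},{"claw":0,"dx":0,"dy":0,"dz":0,"twist":0},{"claw":0,"dx":0,"dy":0,"dz":0,"twist":0},{"claw":0,"dx":0,"dy":0,"dz":0,"twist":0}]' 15
```

```text
clock: 3.8
tool_pos: [0.4441, -0.2069, 0.0038]
eef_rot: [0.978, -0.208, 0.001, 0.0]
contact_force: [0.6, -0.6, 0.6]
opening: 0.844
finger_force: 0.0
clock: 4.2
tool_pos: [0.4434, -0.2066, 0.0029]
eef_rot: [0.978, -0.208, 0.0, 0.0]
contact_force: [0.0, -0.5, 0.1]
opening: 0.481
finger_force: 0.0
```

```bash
python3 -m pendant '[{"claw":0,"dx":0,"dy":0,"dz":0,"twist":0},{"claw":0,"dx":0,"dy":0,"dz":0,"twist":0},{"claw":0,"dx":0,"dy":0,"dz":0,"twist":0},{"claw":0,"dx":0,"dy":0,"dz":0,"twist":0},{"claw":0,"dx":0,"dy":0,"dz":0,"twist":0}]' 15
```

```text
clock: 4.7
tool_pos: [0.4433, -0.2066, 0.0027]
eef_rot: [0.978, -0.208, -0.0, 0.0]
contact_force: [-0.5, 0.3, -0.3]
opening: 0.248
finger_force: 15.0
```

```bash
python3 -m pendant '[{"claw":0,"dx":0,"dy":0,"dz":20,"twist":0},{"claw":0,"dx":0,"dy":0,"dz":60,"twist":0},{"claw":0,"dx":0,"dy":0,"dz":100,"twist":0},{"claw":0,"dx":0,"dy":20,"dz":140,"twist":0},{"claw":0,"dx":-5,"dy":50,"dz":180,"twist":0.1},{"claw":0,"dx":-10,"dy":85,"dz":210,"twist":0.2},{"claw":0,"dx":-15,"dy":130,"dz":230,"twist":0.3},{"claw":0,"dx":-20,"dy":175,"dz":230,"twist":0.4}]' 15;python3 -m pendant '[{"claw":0,"dx":-5,"dy":45,"dz":0,"twist":0.1},{"claw":0,"dx":-10,"dy":90,"dz":0,"twist":0.17},{"claw":0,"dx":-10,"dy":135,"dz":0,"twist":0.17},{"claw":0,"dx":-10,"dy":180,"dz":0,"twist":0.17},{"claw":0,"dx":-10,"dy":225,"dz":0,"twist":0.17},{"claw":0,"dx":-10,"dy":270,"dz":0,"twist":0.17},{"claw":0,"dx":-10,"dy":310,"dz":0,"twist":0.17},{"claw":0,"dx":-10,"dy":330,"dz":0,"twist":0.17}]';python3 -m pendant '[{"claw":0,"dx":0,"dy":10,"dz":0,"twist":0},{"claw":0,"dx":0,"dy":10,"dz":0,"twist":0},{"claw":0,"dx":0,"dy":10,"dz":0,"twist":0}]'; python3 wl.py w3 brush_pocket next_hole knob lens_pocket plate_pocket brush bristle_end base
```

```text
clock: 5.5
tool_pos: [0.4244, -0.0304, 0.2352]
eef_rot: [1.0, -0.008, 0.003, 0.0]
contact_force: [0.5, -0.3, -0.1]
opening: 0.246
finger_force: 15.0
clock: 6.3
tool_pos: [0.4121, 0.303, 0.2325]
eef_rot: [0.997, 0.078, -0.0, -0.001]
contact_force: [0.0, 0.6, -0.9]
opening: 0.25
finger_force: 15.0
clock: 6.6
tool_pos: [0.4134, 0.3065, 0.2326]
eef_rot: [0.997, 0.074, -0.0, 0.001]
contact_force: [-0.1, 0.1, -0.9]
opening: 0.248
finger_force: 15.0
tcp [0.4134 0.3065 0.2326] yaw of tool y -1.4218 6.6
brush_pocket 0.8 [274. 104.] [0.4908 0.3676 0.026 ]
next_hole 0.56 [380. 159.] [0.4475 0.237  0.03  ]
next_hole 0.43 [337.  43.] [0.5625 0.3077 0.03  ]
knob 0.79 [394. 101.] [0.5095 0.2455 0.076 ]
brush 0.6 [315. 232.] [0.3341 0.2975 0.    ]
bristle_end 0.81 [321.  50.] [0.5592 0.3242 0.005 ]
```

View pics/w3.png

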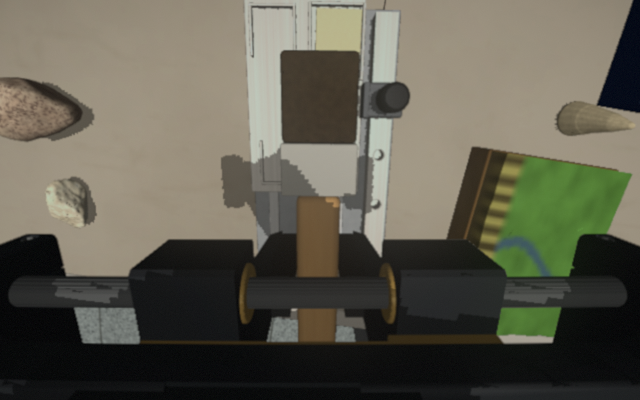

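```bash
python3 -m pendant '[{"claw":0,"dx":15,"dy":-40,"dz":0,"twist":0},{"claw":0,"dx":25,"dy":-80,"dz":0,"twist":0},{"claw":0,"dx":25,"dy":-80,"dz":0,"twist":0},{"claw":0,"dx":25,"dy":-80,"dz":0,"twist":0}]'; python3 wl.py w4 brush_pocket next_hole knob lens_pocket plate_pocket brush bristle_end base lens streak_plate
```

```text
clock: 7.45
tool_pos: [0.4387, 0.2276, 0.2329]
eef_rot: [0.997, 0.074, 0.0, 0.0]
contact_force: [-0.1, 0.5, -0.5]
opening: 0.244
finger_force: 15.0
tcp [0.4387 0.2276 0.2329] yaw of tool y -1.4225 7.45
brush_pocket 0.66 [267. 165.] [0.4462 0.2899 0.026 ]
brush_pocket 0.63 [206. 116.] [0.492  0.3655 0.026 ]
lens_pocket 0.62 [263. 163.] [0.4475 0.2948 0.026 ]
plate_pocket 0.51 [322.  48.] [0.582  0.2442 0.026 ]
brush 0.64 [315. 233.] [0.3579 0.219  0.    ]
bristle_end 0.94 [322.  48.] [0.5864 0.2443 0.005 ]
base 0.67 [252. 160.] [0.4445 0.314  0.    ]Traceback (most recent call last):
  File "wl.py", line 9, in <module>
    uv=np.array(x['position'])*[640,400]; print(q,round(x['confidence'],2),uv.round(),atz('wrist',uv,Z[q],st)[0].round(4))
                                                                                                     ~^^^
KeyError: 'lens'
```

View pics/w4.png

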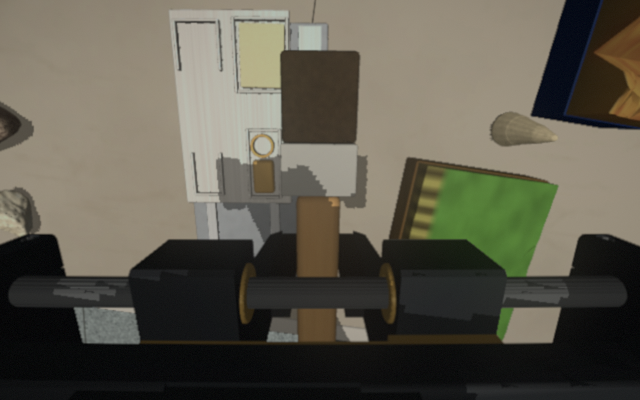

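```bash
python3 - <<'E'
from h import *
f=np.load('w4.npz',allow_pickle=True); st=f['st'].item(); p=f['p']
# orthographic resample at z=.033 (rib tops), in frame yaw .149 centred (.49,.366), 3px/mm
yaw=.149; C=np.array([.49,.366]); ax=np.array([np.cos(yaw),np.sin(yaw)]);n=np.array([-ax[1],ax[0]])
i,M=w2c('wrist',st)
def ortho(z,K=4,hx=.11,hy=.06):
    X=np.arange(hx,-hx,-.001/K);Y=np.arange(hy,-hy*1.8,-.001/K)
    gx,gy=np.meshgrid(X,Y,indexing='ij')
    W=np.c_[(C+gx.ravel()[:,None]*ax+gy.ravel()[:,None]*n),np.full(gx.size,z)]
    uv,_=cv2.projectPoints(W,cv2.Rodrigues(M[:3,:3])[0],M[:3,3],np.array(i['K']),np.array(i['D'],float))
    m=uv.reshape(*gx.shape,2).astype(np.float32); return m
m=ortho(.033); o=cv2.remap(p,m[...,0],m[...,1],cv2.INTER_CUBIC)
for k in range(-100,101,20):
    r_=int((.11-k/1000)*4000); cv2.line(o,(0,r_),(10 if k else 25,r_),(0,0,255),1)
for k in range(-100,61,20):
    c_=int((.06-k/1000)*4000); cv2.line(o,(c_,0),(c_,10 if k else 25),(0,0,255),1)
o=cv2.resize(o,None,fx=.66,fy=.66,interpolation=cv2.INTER_AREA);cv2.imwrite('pics/o4.png',o);print(o.shape)
uv,P=cloud('wrist',f['d'],st); t=(P[:,:2]-C)@ax;s=(P[:,:2]-C)@n
for nm,sel in [('rear edge',(s>-.03)&(s<.03)),]:
    k=sel&(P[:,2]>.018)&(P[:,2]<.045)&(np.abs(t)<.2); print(nm,np.percentile(t[k],[0.5,1,99,99.5]))
k=(P[:,2]>.018)&(P[:,2]<.045)&(np.abs(t)<.1)
for a in np.arange(-.09,.09,.02):
    kk=k&(t>a)&(t<a+.02)&(s>-.02);print(round(a+.01,3),'left edge s',np.percentile(s[kk],99.5).round(4), 'floor z',np.median(P[kk&(s<.015),2]).round(4))
E
```

```text
(581, 444, 3)
rear edge [-0.09953264 -0.09812267  0.11038156  0.11130181]
-0.08 left edge s 0.2686 floor z 0.0268
-0.06 left edge s 0.0328 floor z 0.0265
-0.04 left edge s 0.0323 floor z 0.0264
-0.02 left edge s 0.2418 floor z 0.0263
0.0 left edge s 0.2456 floor z 0.0265
0.02 left edge s 0.0309 floor z 0.0265
0.04 left edge s 0.0309 floor z 0.0263
0.06 left edge s 0.0309 floor z 0.0262
0.08 left edge s 0.0309 floor z 0.0262
```

View pics/o4.png

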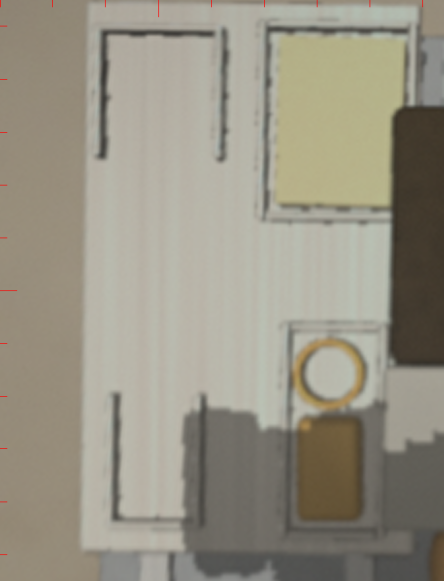

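```bash
python3 - <<'E'
from h import *
f=np.load('w4.npz',allow_pickle=True); st=f['st'].item()
uv,P=cloud('wrist',f['d'],st)
Rt=R.from_quat(st['eef_rot']).as_matrix(); L=(P-st['tool_pos'])@Rt
k=(np.abs(L[:,1])<.03)&(np.abs(L[:,2])<.03)&(uv[:,1]<235); Q=L[k]; w=P[k]
fwd=Rt[:,0]; print('tool x dir',np.arctan2(fwd[1],fwd[0]), 'z',np.percentile(w[:,2],[2,50,98]))
print('x range',np.percentile(Q[:,0],[.5,99.5]))
for a in np.arange(.02,.1,.01):
    q=Q[(Q[:,0]>a)&(Q[:,0]<a+.01)]
    if len(q): print(round(a+.005,3),np.percentile(q[:,1],[1,99]).round(4),np.percentile(q[:,1],[1,99]).mean().round(4),np.median(q[:,2]).round(4))
E
```

```text
tool x dir 0.14829859984328106 z [0.2383596  0.24060622 0.24238457]
x range [0.01042956 0.09552555]
0.025 [-0.0107  0.0102] -0.0002 -0.0073
0.035 [-0.0178  0.0173] -0.0002 -0.0085
0.045 [-0.0175  0.0175] -0.0 -0.0086
0.055 [-0.0173  0.0174] 0.0001 -0.0081
0.065 [-0.0168  0.0172] 0.0002 -0.0075
0.075 [-0.0168  0.0173] 0.0003 -0.0075
0.085 [-0.0166  0.0174] 0.0004 -0.0075
0.095 [-0.0165  0.0174] 0.0005 -0.0073
```

```bash
python3 -m pendant '[{"claw":0,"dx":15,"dy":45,"dz":0,"twist":0},{"claw":0,"dx":32,"dy":90,"dz":0,"twist":0},{"claw":0,"dx":49,"dy":130,"dz":-20,"twist":0},{"claw":0,"dx":49,"dy":137,"dz":-60,"twist":0},{"claw":0,"dx":49,"dy":137,"dz":-100,"twist":0},{"claw":0,"dx":49,"dy":137,"dz":-130,"twist":0},{"claw":0,"dx":49,"dy":137,"dz":-150,"twist":0},{"claw":0,"dx":49,"dy":137,"dz":-150,"twist":0}]'; python3 wl.py w5
```

```text
clock: 8.75
tool_pos: [0.4854, 0.3642, 0.0798]
eef_rot: [0.997, 0.076, -0.003, 0.002]
contact_force: [-0.0, 0.1, -0.5]
opening: 0.244
finger_force: 15.0
tcp [0.4854 0.3642 0.0798] yaw of tool y -1.4196 8.75
```

View pics/w5.png

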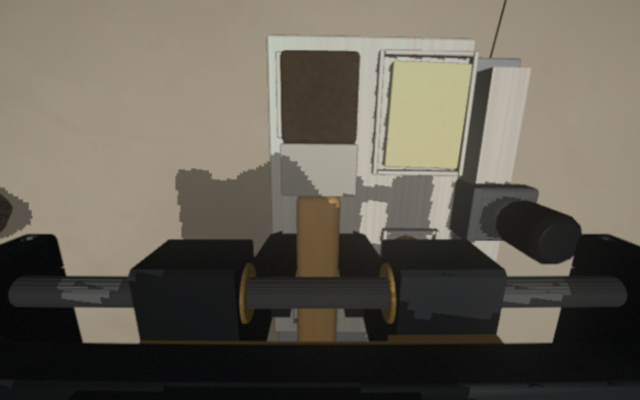

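```bash
cat > chk.py <<'E'
from h import *
import sys
f=np.load(sys.argv[1]+'.npz',allow_pickle=True); st=f['st'].item(); p=f['p']
uv,P=cloud('wrist',f['d'],st)
Rt=R.from_quat(st['eef_rot']).as_matrix(); L=P-st['tool_pos']; L=L@Rt
k=(P[:,2]>.018)&(P[:,2]<.045)&(uv[:,1]<235)
for a in np.arange(.02,.11,.015):
    q=L[k&(L[:,0]>a)&(L[:,0]<a+.015)]; print(round(a,3),'left',np.percentile(q[:,1],[0,.5,1]).round(4))
for b in (-.02,0,.03,.06): q=L[k&(np.abs(L[:,1]-b)<.015)]; print('far',np.percentile(q[:,0],[99,99.5,100]).round(4))
q=L[k]; q=q[(q[:,0]>.115)&(q[:,0]<.15)] if 0 else q
# plate pocket ribs / all z>.03 points
q=L[k&(P[:,2]>.0305)]; print('rib pts far row', [np.percentile(q[np.abs(q[:,1]-b)<.01][:,0],[50,99]).round(4) for b in (-.01,.01,)])
E
python3 chk.py w5
```

```text
0.02 left [-0.0334 -0.0325 -0.032 ]
0.035 left [-0.0329 -0.0322 -0.0316]
0.05 left [-0.033  -0.0323 -0.0316]
0.065 left [-0.0327 -0.0319 -0.0312]
0.08 left [-0.0324 -0.0316 -0.031 ]
0.095 left [-0.0326 -0.0318 -0.0312]
far [0.1174 0.1176 0.1188]
far [0.1177 0.1178 0.1181]
far [0.1164 0.1169 0.1176]
far [0.1155 0.1161 0.1178]Traceback (most recent call last):
  File "chk.py", line 12, in <module>
    q=L[k&(P[:,2]>.0305)]; print('rib pts far row', [np.percentile(q[np.abs(q[:,1]-b)<.01][:,0],[50,99]).round(4) for b in (-.01,.01,)])
                                                     ~~~~~~~~~~~~~^^^^^^^^^^^^^^^^^^^^^^^^^^^^^^^^^^^^^^
    return _quantile_unchecked(
        a, q, axis, out, overwrite_input, method, keepdims, weights)
    return _ureduce(a,
                    func=_quantile_ureduce_func,
    ...<5 lines>...
                    overwrite_input=overwrite_input,
                    method=method)
    r = func(a, **kwargs)
    result = _quantile(arr,
                       quantiles=q,
    ...<2 lines>...
                       out=out,
                       weights=wgt)
    slices_having_nans = np.isnan(arr[-1, ...])
                                  ~~~^^^^^^^^^
IndexError: index -1 is out of bounds for axis 0 with size 0
```

```bash
python3 -m pendant '[{"claw":0,"dx":2,"dy":0,"dz":0,"twist":0},{"claw":0,"dx":2,"dy":0,"dz":-15,"twist":0},{"claw":0,"dx":2,"dy":0,"dz":-28,"twist":0},{"claw":0,"dx":2,"dy":0,"dz":-38,"twist":0},{"claw":0,"dx":2,"dy":0,"dz":-46,"twist":0},{"claw":0,"dx":2,"dy":0,"dz":-51,"twist":0},{"claw":0,"dx":2,"dy":0,"dz":-53,"twist":0},{"claw":0,"dx":2,"dy":0,"dz":-53,"twist":0}]'; python3 wl.py w6
```

```text
clock: 9.6
tool_pos: [0.4893, 0.3654, 0.0295]
eef_rot: [0.997, 0.075, -0.0, 0.0]
contact_force: [0.3, 0.7, -0.7]
opening: 0.248
finger_force: 15.0
tcp [0.4893 0.3654 0.0295] yaw of tool y -1.42 9.6
```

View pics/w6.png

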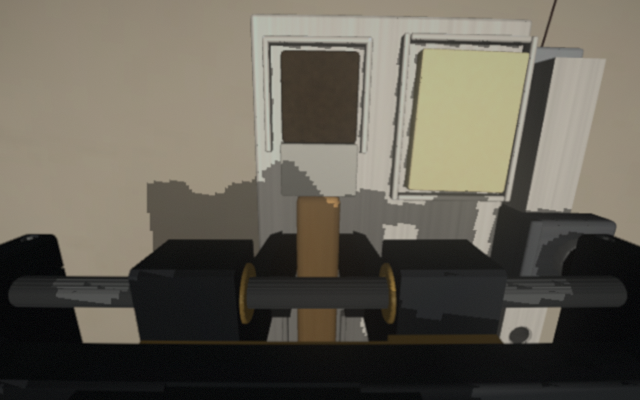

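```bash
python3 -m pendant '[{"claw":0.3,"dx":0,"dy":0,"dz":0,"twist":0},{"claw":0.45,"dx":0,"dy":0,"dz":0,"twist":0},{"claw":0.45,"dx":0,"dy":0,"dz":0,"twist":0},{"claw":0.45,"dx":0,"dy":0,"dz":0,"twist":0},{"claw":0.45,"dx":0,"dy":0,"dz":10,"twist":0},{"claw":0.45,"dx":0,"dy":0,"dz":35,"twist":0},{"claw":0.45,"dx":0,"dy":0,"dz":75,"twist":0},{"claw":0.45,"dx":-15,"dy":0,"dz":120,"twist":0}]'; python3 -m pendant '[{"claw":1,"dx":-30,"dy":-30,"dz":30,"twist":0},{"claw":1,"dx":-50,"dy":-60,"dz":60,"twist":0},{"claw":1,"dx":-50,"dy":-70,"dz":70,"twist":0},{"claw":1,"dx":-50,"dy":-70,"dz":70,"twist":0},{"claw":1,"dx":-50,"dy":-70,"dz":70,"twist":0}]'; python3 wl.py w7 brush bristle_end brush_pocket knob next_hole
```

```text
clock: 10.45
tool_pos: [0.4758, 0.3645, 0.151]
eef_rot: [0.997, 0.074, 0.001, 0.0]
contact_force: [0.0, 0.9, 1.4]
opening: 0.451
finger_force: 0.0
clock: 10.95
tool_pos: [0.4251, 0.2964, 0.2198]
eef_rot: [0.997, 0.075, 0.001, -0.001]
contact_force: [-0.9, 0.6, -0.7]
opening: 0.881
finger_force: 0.0
tcp [0.4251 0.2964 0.2198] yaw of tool y -1.42 10.95
brush 0.8 [263. 108.] [0.4971 0.3731 0.    ]
bristle_end 0.95 [261.  15.] [0.5933 0.3845 0.005 ]
brush_pocket 0.61 [262. 112.] [0.492  0.3691 0.026 ]
knob 0.81 [384. 110.] [0.511  0.2468 0.076 ]
knob 0.19 [261.  15.] [0.5728 0.3695 0.076 ]
next_hole 0.71 [368. 114.] [0.5074 0.2534 0.03  ]
next_hole 0.31 [325.  51.] [0.563  0.3104 0.03  ]
```

View pics/w7.png

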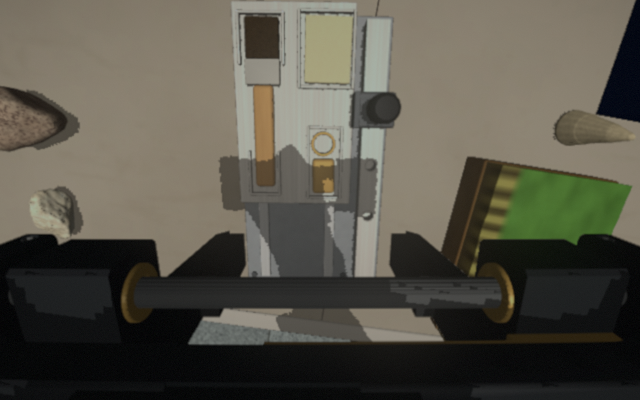

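```bash
cat > kn.py <<'E'
from h import *
import sys
f=np.load(sys.argv[1]+'.npz',allow_pickle=True); st=f['st'].item()
uv,P=cloud('wrist',f['d'],st)
k=(np.hypot(P[:,0]-.51,P[:,1]-.247)<.05)&(P[:,2]>.06)&(P[:,2]<.11)&(uv[:,1]<225); Q=P[k]; print(len(Q),np.percentile(Q[:,2],[50,99]))
T=Q[Q[:,2]>np.percentile(Q[:,2],99)-.006]
print('top rect',cv2.minEnclosingCircle((T[:,:2]*1000).astype(np.float32)),T[:,:2].min(0),T[:,:2].max(0))
# holes
h=atz('wrist',[[370,164],[368,214]],.03,st); d=h[0]-h[1]; print('holes',h.round(4),np.hypot(*d[:2]),np.arctan2(d[1],d[0]))
E
python3 kn.py w7
```

```text
832 [0.09270513 0.0947496 ]
top rect ((511.8504333496094, 248.61033630371094), 13.391278266906738) [0.49905994 0.23553164] [0.52494128 0.26172164]
holes [[0.4538 0.2408 0.03  ]
 [0.3949 0.2315 0.03  ]] 0.059618047431874745 0.1557923107717022
```

```bash
python3 -m pendant '[{"claw":1,"dx":40,"dy":-20,"dz":0,"twist":0},{"claw":1,"dx":75,"dy":-40,"dz":-10,"twist":0},{"claw":1,"dx":87,"dy":-47,"dz":-40,"twist":0},{"claw":1,"dx":87,"dy":-47,"dz":-80,"twist":0},{"claw":1,"dx":87,"dy":-47,"dz":-115,"twist":0},{"claw":1,"dx":87,"dy":-47,"dz":-145,"twist":0},{"claw":1,"dx":87,"dy":-47,"dz":-160,"twist":0},{"claw":1,"dx":87,"dy":-47,"dz":-160,"twist":0}]'; python3 -m pendant '[{"claw":0.6,"dx":0,"dy":0,"dz":0,"twist":0},{"claw":0.45,"dx":0,"dy":0,"dz":0,"twist":0},{"claw":0,"dx":0,"dy":0,"dz":0,"twist":0},{"claw":0,"dx":0,"dy":0,"dz":0,"twist":0},{"claw":0,"dx":0,"dy":0,"dz":0,"twist":0},{"claw":0,"dx":0,"dy":0,"dz":0,"twist":0},{"claw":0,"dx":0,"dy":0,"dz":0,"twist":0},{"claw":0,"dx":0,"dy":0,"dz":0,"twist":0}]' 25
```

```text
clock: 12.05
tool_pos: [0.5101, 0.248, 0.0577]
eef_rot: [0.997, 0.076, -0.002, 0.001]
contact_force: [-0.2, -0.2, -0.9]
opening: 1.0
finger_force: 0.0
clock: 12.85
tool_pos: [0.5114, 0.2477, 0.0598]
eef_rot: [0.997, 0.075, -0.0, 0.001]
contact_force: [0.8, -0.5, 2.3]
opening: 0.306
finger_force: 25.0
```

```bash
python3 -m pendant '[{"claw":0,"dx":0,"dy":0,"dz":3,"twist":0},{"claw":0,"dx":0,"dy":0,"dz":7,"twist":0},{"claw":0,"dx":0,"dy":0,"dz":11,"twist":0},{"claw":0,"dx":0,"dy":0,"dz":15,"twist":0},{"claw":0,"dx":0,"dy":0,"dz":17,"twist":0},{"claw":0,"dx":0,"dy":0,"dz":17,"twist":0},{"claw":0,"dx":0,"dy":0,"dz":17,"twist":0}]' 30; python3 wl.py w8 knob; python3 -c "
import sys;sys.argv=['','w8']
exec(open('kn.py').read())"
```

```text
clock: 13.55
tool_pos: [0.5113, 0.2478, 0.0766]
eef_rot: [0.997, 0.075, -0.0, 0.0]
contact_force: [1.9, -3.1, -5.3]
opening: 0.31
finger_force: 30.0
tcp [0.5113 0.2478 0.0766] yaw of tool y -1.4203 13.55
knob 0.86 [320. 264.] [0.5025 0.2458 0.076 ]Traceback (most recent call last):
  File "<string>", line 3, in <module>
    exec(open('kn.py').read())
    ~~~~^^^^^^^^^^^^^^^^^^^^^^
  File "<string>", line 5, in <module>
    return _quantile_unchecked(
        a, q, axis, out, overwrite_input, method, keepdims, weights)
    return _ureduce(a,
                    func=_quantile_ureduce_func,
    ...<5 lines>...
                    overwrite_input=overwrite_input,
                    method=method)
    r = func(a, **kwargs)
    result = _quantile(arr,
                       quantiles=q,
    ...<2 lines>...
                       out=out,
                       weights=wgt)
    slices_having_nans = np.isnan(arr[-1, ...])
                                  ~~~^^^^^^^^^
IndexError: index -1 is out of bounds for axis 0 with size 0
```

```bash
python3 -m pendant '[{"claw":0,"dx":-4,"dy":-0.6,"dz":0,"twist":0},{"claw":0,"dx":-12,"dy":-1.7,"dz":0,"twist":0},{"claw":0,"dx":-22,"dy":-3.1,"dz":0,"twist":0},{"claw":0,"dx":-32,"dy":-4.5,"dz":0,"twist":0},{"claw":0,"dx":-42,"dy":-5.9,"dz":0,"twist":0},{"claw":0,"dx":-51,"dy":-7.2,"dz":0,"twist":0},{"claw":0,"dx":-57,"dy":-8,"dz":0,"twist":0},{"claw":0,"dx":-59.4,"dy":-8.4,"dz":0,"twist":0}]'; python3 -m pendant '[{"claw":0,"dx":0,"dy":0,"dz":0,"twist":0},{"claw":0,"dx":0,"dy":0,"dz":0,"twist":0}]'; python3 wl.py w9 next_hole
```

```text
clock: 14.45
tool_pos: [0.4505, 0.2395, 0.0767]
eef_rot: [0.997, 0.075, -0.001, 0.0]
contact_force: [2.5, -4.4, -5.1]
opening: 0.308
finger_force: 30.0
clock: 14.65
tool_pos: [0.4505, 0.2395, 0.0765]
eef_rot: [0.997, 0.075, -0.001, 0.001]
contact_force: [-0.8, -4.5, -5.7]
opening: 0.308
finger_force: 30.0
tcp [0.4505 0.2395 0.0765] yaw of tool y -1.4198 14.65
next_hole 0.58 [318. 218.] [0.4525 0.24   0.03  ]
next_hole 0.17 [125.  75.] [0.5256 0.3704 0.03  ]
```

View pics/w9.png

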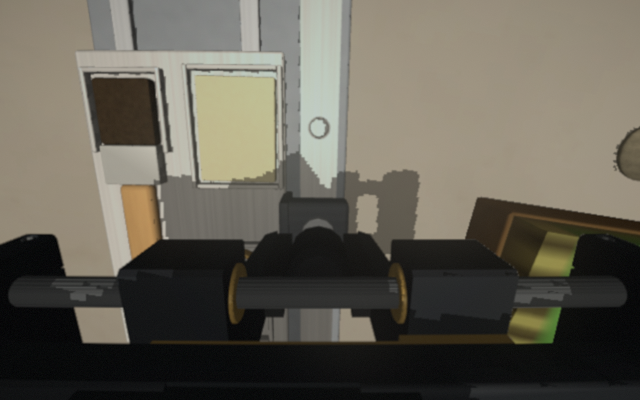

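```bash
python3 -c "
from h import *
st=np.load('w9.npz',allow_pickle=True)['st'].item()
h=atz('wrist',[[319,128]],.03,st)[0];print(h,np.hypot(*(h-st['tool_pos'])[:2]))"
python3 -m pendant '[{"claw":0,"dx":1,"dy":0,"dz":-2,"twist":0},{"claw":0,"dx":1,"dy":0,"dz":-5,"twist":0},{"claw":0,"dx":1,"dy":0,"dz":-8,"twist":0},{"claw":0,"dx":1,"dy":0,"dz":-11,"twist":0},{"claw":0,"dx":1,"dy":0,"dz":-14,"twist":0},{"claw":0,"dx":1,"dy":0,"dz":-17,"twist":0},{"claw":0,"dx":1,"dy":0,"dz":-17.5,"twist":0},{"claw":0,"dx":1,"dy":0,"dz":-17.5,"twist":0}]'
```

```text
[0.5118045  0.24825746 0.03      ] 0.06197793440440225
clock: 15.55
tool_pos: [0.4531, 0.2398, 0.0597]
eef_rot: [0.997, 0.075, 0.0, 0.0]
contact_force: [-0.3, -5.5, 1.2]
opening: 0.307
finger_force: 30.0
```

```bash
python3 -m pendant '[{"claw":0,"dx":0,"dy":-1,"dz":-1,"twist":0},{"claw":0,"dx":0,"dy":-1,"dz":-1.5,"twist":0},{"claw":0,"dx":0,"dy":-1,"dz":-1.5,"twist":0},{"claw":0,"dx":0,"dy":-1,"dz":-1.5,"twist":0}]'; python3 wl.py w10 brush bristle_end; python3 - <<'E'
from h import *
f=np.load('w9.npz',allow_pickle=True);g=np.load('w10.npz',allow_pickle=True)
for x in(f,g):
    st=x['st'].item();uv,P=cloud('wrist',x['d'],st)
    for a,b in (((300,335),(205,250)),):
        k=(uv[:,0]>a[0])&(uv[:,0]<a[1])&(uv[:,1]>b[0])&(uv[:,1]<290)&(np.hypot(*(P[:,:2]-st['tool_pos'][:2]).T)<.02)
        print('knob z pct',np.percentile(P[k,2],[50,90,99]).round(4),k.sum())
p=g['p'];cv2.imwrite('pics/w10.png',p)
E
```

```text
clock: 15.95
tool_pos: [0.4541, 0.2399, 0.0596]
eef_rot: [0.997, 0.075, 0.002, -0.001]
contact_force: [0.5, -3.9, 13.0]
opening: 0.309
finger_force: 30.0
tcp [0.4541 0.2399 0.0596] yaw of tool y -1.4202 15.95
brush 0.85 [133. 220.] [0.4301 0.3747 0.    ]
bristle_end 0.66 [105.  72.] [0.5299 0.389  0.005 ]
knob z pct [0.0986 0.1103 0.111 ] 2407
knob z pct [0.0826 0.0935 0.0944] 2358
```

View pics/w10.png

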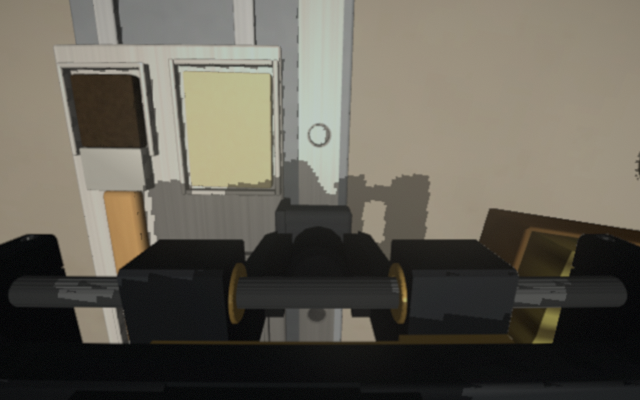

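```bash
python3 -m pendant '[{"claw":0,"dx":-1,"dy":0,"dz":0.5,"twist":0},{"claw":0,"dx":-1.5,"dy":0,"dz":1,"twist":0},{"claw":0,"dx":-1.5,"dy":0,"dz":1,"twist":0},{"claw":0,"dx":-1.5,"dy":0,"dz":1,"twist":0},{"claw":0,"dx":-1.5,"dy":0,"dz":1,"twist":0},{"claw":0,"dx":-1.5,"dy":0,"dz":1,"twist":0}]'
```

```text
clock: 16.7
tool_pos: [0.453, 0.2397, 0.0596]
eef_rot: [0.997, 0.075, 0.002, -0.001]
contact_force: [2.4, -4.2, 7.6]
opening: 0.303
finger_force: 30.0
```

Pin home, knob gripped and at rest.

```bash
python3 -c "
from plant import r
print(r.finish_job())"
```

```text
the job is handed in; nothing more can be done
None
```

The job is handed in, with no verdict returned: the brush lies released in its compartment, bristles in the wide end, and the tray sits in the next hole with the pin home and the knob still gripped at 30 N. The last picture and the knob height back at its starting level both agree, and it took about 17 s of the 45 s.

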